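Find the case with the loose part

ROBOT

A 6-joint arm with a two-finger parallel gripper is mounted at the origin on the work surface. World frame = base frame: x ahead of the robot, y to its left, z up, the work surface at z = 0. Lengths are in m, angles in degrees, forces in N, time in s.
With the tool pointing down it reaches from about 0.35 to 0.875 m from the base axis. Payload 4.2 kg.
Tool frame: the origin (TCP) lies between the finger pads; the fingertips stand 11 mm ahead of it and the grasp point (between the pads) lies 8 mm behind it; z points along the fingers, y is the direction in which the jaws open and shut (so a half turn about z gives the same grasp; the last joint's range is limited). The gripper opens to 87 mm and grips with 3 to 60 N. Pads are 19 mm wide; open, the fingers measure 117 mm over their backs; the gripper's body (75 mm by 190 mm) begins 51 mm behind the grasp point.
Start: joints at [-56.459, 22.042, 0.453, 0, -68.411, -14.817], TCP at [0.201, -0.592, 0.234] pointing down, gripper open.
Joint ranges: [-179.83, 179.83], [-69.29, 118.12], [-61.27, 80.66], [-181.25, 117.63], [-171.15, -9.14], [-177.46, 177.46]. Speed limits (degrees/s): [159.86, 159.86, 180, 180, 180, 180].

INTERFACE

Orientations are given as a 3x3 rotation matrix whose columns are the frame's x, y, z axes.
In Python, from station import sense, capture, get_calibration, finish_job, search_frame, cut_out gives the robot as it stands.
- The arm moves only by the tool arm_command, never from a script. Its argument "rows" is a list of rows, each an object with "fingers": the opening in per cent of the stroke, from 0 (shut) to 100 (fully open); "travel": the shift along the tool's x, y, z in cm, a list of three; "roll": the turn about the tool's z in degrees. A call has 1 to 10 rows; each row is the pose to reach, as a shift and turn from the pose commanded when the call began, along the tool's axes at that moment; what a row does not reach only later rows make up. A row lasts 1/10 s, in which the tool goes at most 50 mm and 8.59 degrees, less where a joint would pass 70% of its speed; a pose out of reach is approached as far as the arm can. A call with a gripper value outside its range is refused whole. The fingers move at their own pace and stop on an object; the grip force is fixed at half the most. Time passes only in rows, so rows that repeat a pose let the fingers close. It gives the time, the measured TCP pose, the force and the opening at its end, in the units of the state.
- sense(): the state, without advancing time (a new reading comes with each control period).
- capture(name): name is "side" or "top" or "wrist"; returns (picture, depth): 384x512x3 uint8, red, green, blue; 384x512 float32, m along the optical axis (not along the pixel's ray), 0 where there is no reading.
- get_calibration(name): a dict with "fov_y" (degrees; the focal length in pixels is half the picture's height over the tangent of half this angle, whatever the lens; pixels are square), "cx", "cy" (the principal point, pixels), "origin" and "attitude" of the camera in the world; the wrist camera has in their place "mount" (4x4, takes a point from camera to tool coordinates, whose origin is the TCP and whose axes are the flange's). Camera axes: x right, y down, z forward; pixel columns grow to the right and rows downward; lengths in m; the calibration is good to about 2 mm. A picture is of the moment at which its call begins: read the wrist's pose just before it. get_calibration takes no time and is no camera call.
- finish_job(): hands the job in, once; it reports no verdict.
Trained networks look in the newest picture that a camera, given by its name, has taken for a name from the list of things; names that differ only in an ending like _2 or _b are one class to them, and where a whole thing is asked for, a point or a joint stands for the part that bears it (a point fixed in the world has none). Each returns a list of dicts, best first, with "p" (0 to 1); they miss things now and then, are a little off and sometimes report something else, mostly with a low value. They report only what shows in the picture. A call takes as long as a camera call.
- search_frame(camera, label): "position" ([x, y, z] in m, in world coordinates, good to about 4 mm: the middle of the surface that is visible of it).
- cut_out(camera, label): "mask" (384x512 bool, what is visible of it).
The state is a dict: "time_s": time; "joints": joint angles; "joint_velocities": joint speeds; "effort": joint torques, N m; "tcp_pos": TCP position; "ee_rot": TCP orientation; "wrist_force": force on the tool from outside, world axes, zero at the start; "moment": the same for the moment, N m; "gripper_width": opening from 0.0 (shut) to 1.0 (fully open).
Only numpy, scipy, OpenCV 4.12 (cv2) and the standard library are available. Lean on these libraries where they do the work, as an engineer would, in place of code of your own. Each camera call takes 0.05 s, during which the arm holds its last target. There are 200 camera calls.

TASK

A burnt-out transformer is lying on the mat: drop it in the reject box. Another like it has come off its board inside one of the three sealed aluminium cases, so work along the row from your left to your right: lift each case, give it a brisk shake, feel whether something slides and knocks inside, and stand it back on the mat, leaving the other things on the bench alone. Then present the one that rattles: finish while still holding it, level and still, straight out in front beyond the mat's far edge and more than 10 cm above the bench, with the two quiet cases standing on the mat.

Things in the scene. Friction and masses are not known exactly. Their poses are not given: they have to be found in the camera images.
- mat: the grey bench mat, fixed, 300 (its x) x 580 (its y) x 3 mm; origin at the centre of its underside, on the bench (z = 0); its +x is the far side as seen from the robot, its +y the robot's left. It lies turned by up to 0.1 rad. Bystanders beyond its far edge: a screwdriver, a meter (40 mm high), a solder spool (44), a beaker (90) and at the far right a wash bottle (190)
- case_left: leftmost (greatest y) of three sealed aluminium cases that look alike and stand in a row on the mat, about 180 mm apart, lengths roughly ahead (within 0.4 rad): 110 long (its x) x 60 wide (its y) x 40 mm high, with a 10 mm long, 16 mm thick round socket on the +x end; 0.22 to 0.39 kg, the loose part not counted; origin at the centre of the underside
- case_middle: middle one of the three alike cases (see case_left). In one of the three, which may be any, a 0.2 kg transformer is loose: it slides lengthways up to 20 mm either way from the middle (6 mm sideways) when the case is started or stopped at over about 1.2 m/s2 or tipped over 8 degrees, knocks at the ends, and stays where it slid while the case is level and still
- case_right: rightmost (least y) of the three alike cases (see case_left). As the loose transformer slides from end to end, the moment on a tool holding the case level changes by about 0.07 N m about the case's y axis; with a quiet case it does not. The arm needs about half a second to settle after a brisk stroke, and single readings are noisy (about 0.03 N m): average them
- transformer: the burnt transformer, a black ring wound with copper wire, 40 mm diameter, 22 mm high, 0.2 kg, lying flat on the far strip of the mat beyond the cases; origin at the centre of its underside. Loose
- reject_box: the reject box, a plain open grey plastic box without dividers, fixed, 130 (its x) x 110 (its y) x 55 mm high outside, walls and floor 4 mm; origin at the centre of its underside. It stands left or right of the mat; on the other side stands the screw tray, which is of the same outline but lower (32 mm), divided in six and filled with screws
- plug: bystander: connector plug standing on the mat between the left and the middle case, 18 mm diameter, 32 mm high
- screw_tin: bystander: small round tin standing on the mat between the middle and the right case, 29 mm diameter, 22 mm high

How it is judged (in metres and radians):
On the way, in this order (a step that is already met when the one before it is completed fails the run):
1. the burnt transformer lies in the reject box, let go (x of transformer in the frame of reject_box between -0.055 and 0.055 m and y of transformer in the frame of reject_box between -0.045 and 0.045 m and z of transformer in the frame of reject_box below 0.04 m and contact force between transformer and the fingers below 0.5 N and linear speed of transformer below 0.05 m/s), for 0.2 s.
2. the left case is held in the fingers, over 35 mm clear of the mat, for a moment slow (under 0.08 m/s) (z of case_left in the frame of mat above 0.035 m and contact force between case_left and the fingers above 0.5 N and linear speed of case_left below 0.08 m/s and angular speed of case_left below 0.4 rad/s).
3. the left case, still held clear, is shaken: it moves faster than 0.12 m/s or turns faster than 0.6 rad/s (z of case_left in the frame of mat above 0.035 m and contact force between case_left and the fingers above 0.5 N and (linear speed of case_left above 0.12 m/s or angular speed of case_left above 0.6 rad/s)).
4. the left case, still held clear, stops or turns back; a loose part, if it has one, has slid to one end (all of step 2 and (distance between loose_core and case_left above 0.07 m or x of loose_core in the frame of case_left above 0.012 m or x of loose_core in the frame of case_left below -0.012 m)).
5. the middle case is held in the fingers, over 35 mm clear of the mat, for a moment slow (under 0.08 m/s) (z of case_middle in the frame of mat above 0.035 m and contact force between case_middle and the fingers above 0.5 N and linear speed of case_middle below 0.08 m/s and angular speed of case_middle below 0.4 rad/s).
6. the middle case, still held clear, is shaken: it moves faster than 0.12 m/s or turns faster than 0.6 rad/s (z of case_middle in the frame of mat above 0.035 m and contact force between case_middle and the fingers above 0.5 N and (linear speed of case_middle above 0.12 m/s or angular speed of case_middle above 0.6 rad/s)).
7. the middle case, still held clear, stops or turns back; a loose part, if it has one, has slid to one end (all of step 5 and (distance between loose_core and case_middle above 0.07 m or x of loose_core in the frame of case_middle above 0.012 m or x of loose_core in the frame of case_middle below -0.012 m)).
8. the right case is held in the fingers, over 35 mm clear of the mat, for a moment slow (under 0.08 m/s) (z of case_right in the frame of mat above 0.035 m and contact force between case_right and the fingers above 0.5 N and linear speed of case_right below 0.08 m/s and angular speed of case_right below 0.4 rad/s).
9. the right case, still held clear, is shaken: it moves faster than 0.12 m/s or turns faster than 0.6 rad/s (z of case_right in the frame of mat above 0.035 m and contact force between case_right and the fingers above 0.5 N and (linear speed of case_right above 0.12 m/s or angular speed of case_right above 0.6 rad/s)).
10. the right case, still held clear, stops or turns back; a loose part, if it has one, has slid to one end (all of step 8 and (distance between loose_core and case_right above 0.07 m or x of loose_core in the frame of case_right above 0.012 m or x of loose_core in the frame of case_right below -0.012 m)).
At the end, for the whole second after the job is handed in: Transformer let go in the reject box; the rattling case held in the fingers (over 2 N), its origin beyond the mat's far edge, within 30 cm of the mat's middle line, over 0.10 m up, level within 0.25 rad, under 0.05 m/s; the two quiet cases upright on the mat, at rest, let go (x of transformer in the frame of reject_box between -0.055 and 0.055 m and y of transformer in the frame of reject_box between -0.045 and 0.045 m and z of transformer in the frame of reject_box below 0.04 m and contact force between transformer and the fingers below 0.5 N and ((distance between loose_core and case_left below 0.06 m and x of case_left in the frame of mat above 0.15 m and y of case_left in the frame of mat between -0.3 and 0.3 m and height (world z) of case_left above 0.1 m and angle between case_left's own z axis and vertical below 0.25 rad and linear speed of case_left below 0.05 m/s and contact force between case_left and the fingers above 2 N and x of case_middle in the frame of mat between -0.16 and 0.16 m and y of case_middle in the frame of mat between -0.29 and 0.29 m and z of each of case_middle, case_right in the frame of mat below 0.01 m and angle between each of case_middle, case_right's own z axis and vertical below 0.1 rad and linear speed of each of case_middle, case_right below 0.03 m/s and contact force between each of case_middle, case_right and the fingers below 0.2 N and x of case_right in the frame of mat between -0.16 and 0.16 m and y of case_right in the frame of mat between -0.29 and 0.29 m) or (distance between loose_core and case_middle below 0.06 m and x of case_middle in the frame of mat above 0.15 m and y of case_middle in the frame of mat between -0.3 and 0.3 m and height (world z) of case_middle above 0.1 m and angle between case_middle's own z axis and vertical below 0.25 rad and linear speed of case_middle below 0.05 m/s and contact force between case_middle and the fingers above 2 N and x of case_left in the frame of mat between -0.16 and 0.16 m and y of case_left in the frame of mat between -0.29 and 0.29 m and z of each of case_left, case_right in the frame of mat below 0.01 m and angle between each of case_left, case_right's own z axis and vertical below 0.1 rad and linear speed of each of case_left, case_right below 0.03 m/s and contact force between each of case_left, case_right and the fingers below 0.2 N and x of case_right in the frame of mat between -0.16 and 0.16 m and y of case_right in the frame of mat between -0.29 and 0.29 m) or (distance between loose_core and case_right below 0.06 m and x of case_right in the frame of mat above 0.15 m and y of case_right in the frame of mat between -0.3 and 0.3 m and height (world z) of case_right above 0.1 m and angle between case_right's own z axis and vertical below 0.25 rad and linear speed of case_right below 0.05 m/s and contact force between case_right and the fingers above 2 N and x of case_left in the frame of mat between -0.16 and 0.16 m and y of case_left in the frame of mat between -0.29 and 0.29 m and z of each of case_left, case_middle in the frame of mat below 0.01 m and angle between each of case_left, case_middle's own z axis and vertical below 0.1 rad and linear speed of each of case_left, case_middle below 0.03 m/s and contact force between each of case_left, case_middle and the fingers below 0.2 N and x of case_middle in the frame of mat between -0.16 and 0.16 m and y of case_middle in the frame of mat between -0.29 and 0.29 m))); the arm keeps its last pose, push and grip.
It fails at once if a bystander is pushed more than 3 cm or knocked over (distance of any of plug, screw_tin, screwdriver_c0, multimeter_c0, spool_c0, beaker_c0, wash_bottle_c0 from where it was at the start of the episode above 0.03 m or angle between any of plug, screw_tin's own z axis and vertical above 0.6 rad).
It fails at once if a case is dropped or knocked over (angle between any of case_left, case_middle, case_right's own z axis and vertical above 0.9 rad or linear speed of any of case_left, case_middle, case_right above 1.2 m/s).
It also fails if it takes over 72 s, if anything falls off the work surface, if the arm or the gripper's body presses on something with over 40 N, if the wrist force passes 120 N, or if a joint passes its speed limit or range.

## Working session

There is one attempt and no reset: what is moved stays moved. The work goes in short steps, Python scripts to look and compute and a tool call to move; the robot and the scene stay as the last step left them, time stands still between calls to the robot, and variables do not carry over. Pictures are saved under pics/ and viewed, about 8 in all and at most 12, crops included, and the job is handed in when it is done.

Besides the shell and the picture viewer there is one more tool, called as name([rows], argument=value, ...), one row to a line, values as JSON. arm_command: Moves the arm, as the interface text tells. Its arguments: {"type":"object","properties":{"rows":{"type":"array","items":{"type":"object","properties":{"fingers":{"type":"number"},"travel":{"type":"array","items":{"type":"number"}},"roll":{"type":"number"}}}}},"required":["rows"]}

```bash
mkdir -p pics; ls; python3 - <<'E'
from station import *
import cv2,numpy as np
for n in ("top","side"):
    c=get_calibration(n);print(n,c)
    p,d=capture(n);cv2.imwrite(f"pics/{n}0.png",p[:,:,::-1]);np.savez(f"pics/{n}0.npz",p=p,d=d)
    for l in ("mat","case_left","transformer","reject_box","plug","screw_tin"):
        print(l,[(np.round(r["position"],3).tolist(),round(r["p"],2)) for r in search_frame(n,l)][:5])
print(sense())
E
```

```text
pics
top {'fov_y': 48.139740456865475, 'cx': 254.19647070027494, 'cy': 193.01638193268838, 'origin': array([0.3011195 , 0.02048816, 1.28511553]), 'attitude': array([[ 4.42370626e-04, -9.80842914e-01,  1.94799851e-01],
       [-9.99863447e-01, -3.65182420e-03, -1.61168279e-02],
       [ 1.65194512e-02, -1.94766121e-01, -9.80710592e-01]])}
mat [([0.504, 0.011, 0.003], 0.96)]
case_left [([0.48, 0.19, 0.04], 0.95)]
transformer [([0.506, 0.014, 0.002], 0.73), ([0.616, 0.004, 0.024], 0.59)]
reject_box [([0.514, -0.433, 0.006], 0.95)]
plug []
screw_tin []
side {'fov_y': 42.19121779524668, 'cx': 262.97233414484634, 'cy': 189.0301164432344, 'origin': array([-0.10183974,  0.69497082,  0.92950053]), 'attitude': array([[-0.74047322, -0.46611543,  0.48418573],
       [-0.67202323,  0.52333205, -0.52393543],
       [-0.00917552, -0.71334422, -0.70075377]])}
mat [([0.487, 0.071, 0.004], 0.76)]
case_left [([0.467, 0.204, 0.041], 0.58)]
transformer [([0.611, 0.013, 0.019], 0.55), ([0.515, -0.439, 0.026], 0.39)]
reject_box [([0.513, -0.438, 0.024], 0.94)]
plug [([0.469, 0.109, 0.02], 0.58)]
screw_tin []
{'time_s': 0.7, 'joints': array([-5.64582326e+01,  2.20377897e+01,  4.53898366e-01, -1.09551206e-03,
       -6.84108851e+01, -1.48162840e+01]), 'joint_velocities': array([-0.01398346, -0.05466314,  0.03244827,  0.00779833, -0.05539258,
       -0.0316243 ]), 'effort': array([ 2.29000907e-04, -3.90329933e+01,  1.87585902e+01,  4.22371119e+00,
        1.55312719e-02, -5.08486352e-06]), 'tcp_pos': array([ 0.20066672, -0.59189253,  0.23359696]), 'ee_rot': array([[-9.47069842e-01, -3.21027584e-01,  6.51925289e-05],
       [-3.21027588e-01,  9.47069841e-01, -6.61628717e-05],
       [-4.05017711e-05, -8.35894608e-05, -9.99999996e-01]]), 'wrist_force': array([-0.72618392, -1.05155986, -1.15273617]), 'moment': array([ 0.03879931,  0.03114347, -0.05101351]), 'gripper_width': 1.0020565768161882}
```

View pics/top0.png

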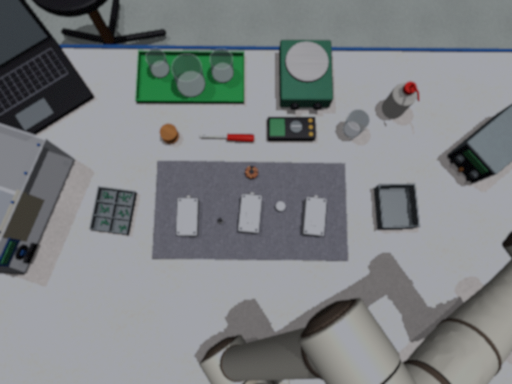

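```bash
cat > h.py <<'E'
import numpy as np,cv2
from station import *
def cloud(n,d):
    c=get_calibration(n);f=192/np.tan(np.radians(c["fov_y"]/2))
    v,u=np.mgrid[0:384,0:512]
    P=np.stack([(u-c["cx"])/f*d,(v-c["cy"])/f*d,d],-1)
    if "origin" in c: return P@c["attitude"].T+c["origin"]
    s=sense();M=c["mount"];return (P@M[:3,:3].T+M[:3,3])@s["ee_rot"].T+s["tcp_pos"]
def blobs(P,d,lo,hi,xr,yr,amin=60):
    m=((d>0)&(P[...,2]>lo)&(P[...,2]<hi)&(P[...,0]>xr[0])&(P[...,0]<xr[1])&(P[...,1]>yr[0])&(P[...,1]<yr[1])).astype(np.uint8)
    n,l,st,_=cv2.connectedComponentsWithStats(m)
    for i in range(1,n):
        if st[i,4]<amin: continue
        q=P[l==i];r=cv2.minAreaRect((q[:,:2]*1000).astype(np.float32))
        print(st[i].tolist(),"c",np.round(r[0],0),"sz",np.round(r[1],0),"ang",round(r[2],1),"z",np.round(np.percentile(q[:,2],[5,50,95])*1000))
E
python3 - <<'E'
from h import *
d=np.load("pics/top0.npz")["d"];P=cloud("top",d)
print("tops");blobs(P,d,.032,.06,(.3,.9),(-.6,.6))
print("any");blobs(P,d,.012,.25,(.3,.95),(-.6,.6),25)
cut=cut_out("top","mat")
m=cut_out("top","reject_box")
E
```

```text
tops
[177, 81, 28, 14, 111] c [877. 195.] sz [30. 84.] ang 8.5 z [33. 46. 59.]
[280, 81, 52, 29, 289] c [ 835. -145.] sz [172.  65.] ang 66.2 z [35. 48. 58.]
[385, 96, 22, 21, 97] c [ 818. -425.] sz [70. 33.] ang 44.5 z [34. 46. 59.]
[348, 114, 19, 16, 91] c [ 775. -316.] sz [57. 28.] ang 56.4 z [34. 47. 59.]
[268, 117, 48, 23, 607] c [ 754. -115.] sz [ 71. 145.] ang 0.4 z [32. 34. 40.]
[160, 124, 18, 17, 243] c [734. 260.] sz [54. 51.] ang 78.5 z [40. 45. 48.]
[45, 155, 28, 58, 266] c [575. 574.] sz [  8. 176.] ang 72.3 z [34. 47. 58.]
[377, 184, 43, 45, 507] c [ 510. -422.] sz [131. 112.] ang 1.4 z [34. 50. 58.]
[239, 194, 23, 39, 765] c [488.  12.] sz [ 60. 111.] ang 84.7 z [39. 43. 47.]
[176, 197, 23, 39, 786] c [480. 196.] sz [ 61. 114.] ang 89.3 z [39. 43. 47.]
[304, 197, 23, 39, 766] c [ 482. -178.] sz [ 60. 114.] ang 84.1 z [39. 43. 47.]
any
[172, 55, 34, 43, 892] c [905. 200.] sz [89. 89.] ang 1.0 z [ 16.  69. 115.]
[210, 59, 24, 24, 301] c [929. 100.] sz [37. 69.] ang 0.6 z [16. 59. 95.]
[147, 61, 22, 17, 216] c [936. 297.] sz [20. 55.] ang 8.3 z [17. 54. 86.]
[279, 60, 55,
[... 684 characters left out ...]
 28.]
[447, 142, 22, 16, 86] c [ 673. -597.] sz [14.  7.] ang 2.0 z [ 21.  78. 132.]
[245, 166, 13, 14, 133] c [616.   9.] sz [38. 36.] ang 77.7 z [20. 25. 28.]
[375, 184, 45, 46, 761] c [ 510. -422.] sz [131. 112.] ang 1.4 z [15. 41. 57.]
[89, 187, 48, 48, 633] c [498. 417.] sz [113. 131.] ang 82.4 z [14. 27. 35.]
[239, 193, 23, 41, 792] c [492.  12.] sz [ 60. 118.] ang 84.8 z [37. 43. 47.]
[176, 196, 23, 41, 850] c [482. 196.] sz [ 61. 120.] ang 89.3 z [26. 43. 47.]
[303, 196, 24, 41, 832] c [ 485. -178.] sz [ 60. 120.] ang 84.1 z [26. 43. 47.]
[276, 202, 10, 10, 77] c [511. -79.] sz [27. 27.] ang 88.2 z [21. 25. 30.]
[218, 218, 5, 6, 27] c [469. 100.] sz [12. 14.] ang 85.5 z [14. 30. 37.]
```

The top view shows the cases at px (187,216), (250,213) and (315,216). The plug is at (220,220), the tin at (280,206), the transformer at (251,172) and the reject box on the right at (397,206). The depth blobs agree with the stated sizes, so I'm starting towards the transformer.

arm_command([
  {"travel":[-58.5,43.5,0],"roll":18.7,"fingers":100},
  {"travel":[-58.5,43.5,0],"roll":18.7,"fingers":100},
  {"travel":[-58.5,43.5,0],"roll":18.7,"fingers":100},
  {"travel":[-58.5,43.5,0],"roll":18.7,"fingers":100},
  {"travel":[-58.5,43.5,0],"roll":18.7,"fingers":100},
  {"travel":[-58.5,43.5,0],"roll":18.7,"fingers":100},
  {"travel":[-58.5,43.5,0],"roll":18.7,"fingers":100},
  {"travel":[-58.5,43.5,0],"roll":18.7,"fingers":100},
  {"travel":[-58.5,43.5,0],"roll":18.7,"fingers":100},
  {"travel":[-58.5,43.5,0],"roll":18.7,"fingers":100},
])

```text
time_s: 1.8
tcp_pos: [0.4827, -0.1832, 0.2341]
ee_rot: [[-1.0, -0.001, 0.001], [-0.001, 1.0, -0.0], [-0.001, -0.0, -1.0]]
wrist_force: [-0.4, -0.5, -0.9]
gripper_width: 1.007
```

arm_command([
  {"travel":[-13.2,19.1,0],"roll":0,"fingers":100},
  {"travel":[-13.2,19.1,0],"roll":0,"fingers":100},
  {"travel":[-13.2,19.1,0],"roll":0,"fingers":100},
  {"travel":[-13.2,19.1,0],"roll":0,"fingers":100},
  {"travel":[-13.2,19.1,0],"roll":0,"fingers":100},
  {"travel":[-13.2,19.1,2],"roll":0,"fingers":100},
  {"travel":[-13.2,19.1,3],"roll":0,"fingers":100},
  {"travel":[-13.2,19.1,3],"roll":0,"fingers":100},
])

```text
time_s: 2.6
tcp_pos: [0.6124, 0.0056, 0.2015]
ee_rot: [[-1.0, -0.0, -0.005], [-0.0, 1.0, -0.001], [0.005, -0.001, -1.0]]
wrist_force: [0.3, -0.8, 0.2]
gripper_width: 1.002
```

```bash
cat >> h.py <<'E'
def go(x,y,z,yaw):
    s=sense();R=s["ee_rot"];t=R.T@(np.array([x,y,z])-s["tcp_pos"])*100
    cur=np.degrees(np.arctan2(R[1,0],R[0,0]));r=(cur-yaw+180)%360-180
    print("travel",np.round(t,2),"roll",round(r,2),"at",np.round(s["tcp_pos"],4),"yaw",round(cur,2),"F",np.round(s["wrist_force"],2),"w",round(s["gripper_width"],3),"t",s["time_s"])
E
python3 - <<'E'
from h import *
print(get_calibration("wrist"))
go(.615,.008,.018,180)
p,d=capture("wrist");cv2.imwrite("pics/w0.png",p[:,:,::-1]);P=cloud("wrist",d)
blobs(P,d,.010,.06,(.3,.9),(-.6,.6))
print([(np.round(r["position"],3).tolist(),round(r["p"],2)) for r in search_frame("wrist","transformer")][:5])
E
```

```text
{'fov_y': 62.14417168761911, 'cx': 257.09240946295307, 'cy': 191.73074667794208, 'mount': array([[-3.53001383e-04, -9.67729392e-01, -2.51991466e-01,
         6.78558680e-02],
       [ 9.99999338e-01, -6.55470424e-05, -1.14912364e-03,
        -6.77683230e-04],
       [ 1.09552342e-03, -2.51991704e-01,  9.67728774e-01,
        -1.50109969e-01],
       [ 0.00000000e+00,  0.00000000e+00,  0.00000000e+00,
         1.00000000e+00]])}
travel [-0.34  0.26 18.35] roll 0.0 at [0.6124 0.0056 0.2015] yaw -180.0 F [ 0.32 -0.78  0.22] w 1.002 t 2.6
[18, 0, 87, 114, 8564] c [ 495. -180.] sz [ 61. 108.] ang 84.3 z [18. 43. 44.]
[228, 0, 76, 122, 7441] c [504.  10.] sz [ 60. 107.] ang 84.8 z [41. 43. 44.]
[413, 0, 96, 111, 8375] c [495. 194.] sz [ 61. 102.] ang 89.5 z [19. 43. 44.]
[345, 20, 23, 23, 369] c [473.  99.] sz [17. 16.] ang 11.1 z [13. 28. 35.]
[157, 63, 32, 31, 775] c [516. -79.] sz [28. 28.] ang 1.3 z [16. 25. 26.]
[241, 162, 38, 38, 1080] c [619.   7.] sz [39. 37.] ang 86.8 z [20. 25. 26.]
[137, 276, 84, 40, 2585] c [750. -81.] sz [92. 62.] ang 78.7 z [29. 33. 39.]
[252, 276, 97, 9, 605] c [736.  54.] sz [113.  16.] ang 87.6 z [19. 25. 27.]
[([0.617, 0.006, 0.022], 0.94)]
```

arm_command([
  {"travel":[-0.4,0.1,5],"roll":0,"fingers":100},
  {"travel":[-0.4,0.1,10],"roll":0,"fingers":100},
  {"travel":[-0.4,0.1,13],"roll":0,"fingers":100},
  {"travel":[-0.4,0.1,14.5],"roll":0,"fingers":100},
  {"travel":[-0.4,0.1,14.5],"roll":0,"fingers":100},
  {"travel":[-0.4,0.1,14.5],"roll":0,"fingers":100},
])

```text
time_s: 3.3
tcp_pos: [0.6188, 0.0066, 0.06]
ee_rot: [[-1.0, -0.0, 0.002], [-0.0, 1.0, 0.0], [-0.002, 0.0, -1.0]]
wrist_force: [0.3, 0.6, 0.8]
gripper_width: 0.999
```

```bash
python3 -c "
from h import *
go(.617,.007,.017,180)"
```

```text
travel [0.19 0.04 4.3 ] roll 0.01 at [0.6188 0.0066 0.06  ] yaw -179.99 F [0.27 0.61 0.83] w 0.999 t 3.3
```

arm_command([
  {"travel":[0.1,0,2.5],"roll":0,"fingers":100},
  {"travel":[0.1,0,4.2],"roll":0,"fingers":100},
  {"travel":[0.1,0,4.2],"roll":0,"fingers":35},
  {"travel":[0.1,0,4.2],"roll":0,"fingers":35},
  {"travel":[0.1,0,4.2],"roll":0,"fingers":35},
  {"travel":[0.1,0,4.2],"roll":0,"fingers":35},
  {"travel":[0.1,0,4.2],"roll":0,"fingers":35},
  {"travel":[0.1,0,4.2],"roll":0,"fingers":35},
])

```text
time_s: 4.1
tcp_pos: [0.617, 0.007, 0.0171]
ee_rot: [[-1.0, -0.0, 0.001], [-0.0, 1.0, 0.0], [-0.001, 0.0, -1.0]]
wrist_force: [0.2, 0.0, 0.1]
gripper_width: 0.543
```

arm_command([
  {"travel":[0,0,0],"roll":0,"fingers":30},
  {"travel":[0,0,0],"roll":0,"fingers":30},
  {"travel":[0,0,0],"roll":0,"fingers":30},
  {"travel":[0,0,0],"roll":0,"fingers":30},
  {"travel":[0,0,-3],"roll":0,"fingers":30},
  {"travel":[0,0,-8],"roll":0,"fingers":30},
  {"travel":[0,0,-11],"roll":0,"fingers":30},
  {"travel":[0,0,-12],"roll":0,"fingers":30},
  {"travel":[0,0,-12],"roll":0,"fingers":30},
])

```text
time_s: 5.0
tcp_pos: [0.617, 0.0071, 0.1373]
ee_rot: [[-1.0, -0.0, 0.002], [-0.0, 1.0, 0.001], [-0.002, 0.001, -1.0]]
wrist_force: [-0.4, -0.2, -2.5]
gripper_width: 0.453
```

```bash
python3 -c "
from h import *
go(.510,-.424,.14,180+1.4)"
```

```text
travel [ 10.7  -43.11  -0.33] roll -1.4 at [0.617  0.0071 0.1373] yaw -180.0 F [-0.45 -0.22 -2.54] w 0.453 t 5.0
```

arm_command([
  {"travel":[10.7,-42.9,0],"roll":0,"fingers":30},
  {"travel":[10.7,-42.9,0],"roll":0,"fingers":30},
  {"travel":[10.7,-42.9,0],"roll":0,"fingers":30},
  {"travel":[10.7,-42.9,0],"roll":0,"fingers":30},
  {"travel":[10.7,-42.9,0],"roll":0,"fingers":30},
  {"travel":[10.7,-42.9,0],"roll":0,"fingers":30},
  {"travel":[10.7,-42.9,0],"roll":0,"fingers":30},
  {"travel":[10.7,-42.9,0],"roll":0,"fingers":30},
  {"travel":[10.7,-42.9,0],"roll":0,"fingers":30},
  {"travel":[10.7,-42.9,0],"roll":0,"fingers":30},
])

```text
time_s: 6.0
tcp_pos: [0.5065, -0.4259, 0.1324]
ee_rot: [[-1.0, 0.006, -0.005], [0.006, 1.0, 0.002], [0.005, 0.002, -1.0]]
wrist_force: [-0.2, 0.9, -2.5]
gripper_width: 0.455
```

```bash
python3 - <<'E'
from h import *
p,d=capture("wrist");cv2.imwrite("pics/w1.png",p[:,:,::-1]);P=cloud("wrist",d)
blobs(P,d,.045,.06,(.3,.9),(-.6,-.3))
go(.510,-.422,.03,180)
E
```

```text
[180, 120, 156, 125, 2657] c [ 496. -422.] sz [ 95. 110.] ang 1.7 z [47. 53. 55.]
[276, 277, 26, 10, 166] c [ 575. -399.] sz [20.  5.] ang 89.8 z [46. 53. 55.]
[214, 279, 24, 11, 185] c [ 577. -450.] sz [ 4. 19.] ang 1.8 z [46. 53. 55.]
travel [-0.34  0.13 10.24] roll -0.27 at [ 0.5072 -0.4236  0.1324] yaw 179.73 F [-0.08  1.9  -2.01] w 0.451 t 6.05
```

arm_command([
  {"travel":[-0.3,0,2],"roll":0,"fingers":30},
  {"travel":[-0.3,0,6],"roll":0,"fingers":30},
  {"travel":[-0.3,0,9],"roll":0,"fingers":30},
  {"travel":[-0.3,0,10.5],"roll":0,"fingers":30},
  {"travel":[-0.3,0,10.7],"roll":0,"fingers":62},
  {"travel":[-0.3,0,10.7],"roll":0,"fingers":62},
  {"travel":[-0.3,0,10.7],"roll":0,"fingers":62},
  {"travel":[-0.3,0,10.7],"roll":0,"fingers":62},
  {"travel":[-0.3,0,5],"roll":0,"fingers":62},
  {"travel":[-0.3,0,0],"roll":0,"fingers":62},
])

```text
time_s: 7.05
tcp_pos: [0.5123, -0.4219, 0.1304]
ee_rot: [[-1.0, -0.0, -0.002], [-0.0, 1.0, 0.001], [0.002, 0.001, -1.0]]
wrist_force: [1.7, 0.2, 0.9]
gripper_width: 0.623
```

```bash
python3 - <<'E'
from h import *
p,d=capture("wrist");cv2.imwrite("pics/w2.png",p[:,:,::-1]);P=cloud("wrist",d)
blobs(P,d,.012,.035,(.45,.6),(-.48,-.36),100)
go(.480,.195,.14,180-.5)
E
```

```text
[196, 118, 123, 127, 12839] c [ 517. -429.] sz [116. 103.] ang 1.5 z [13. 15. 19.]
travel [ 3.53 62.06 -0.5 ] roll 0.67 at [ 0.5171 -0.4256  0.1426] yaw -179.83 F [ 1.45 -1.18  8.23] w 0.619 t 7.1
```

View pics/w2.png

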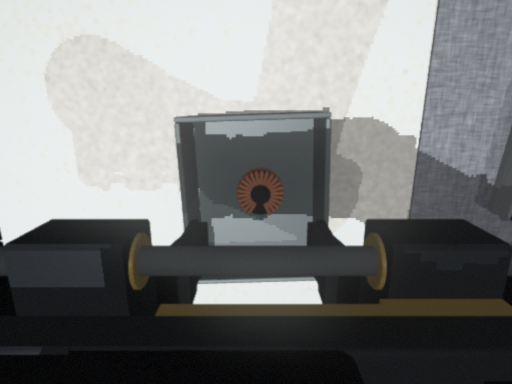

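The wrist picture shows the transformer lying in the reject box at px (260,192). Next is the left case.

arm_command([
  {"travel":[3.2,61.7,0],"roll":0.6,"fingers":100},
  {"travel":[3.2,61.7,0],"roll":0.6,"fingers":100},
  {"travel":[3.2,61.7,0],"roll":0.6,"fingers":100},
  {"travel":[3.2,61.7,0],"roll":0.6,"fingers":100},
  {"travel":[3.2,61.7,0],"roll":0.6,"fingers":100},
  {"travel":[3.2,61.7,0],"roll":0.6,"fingers":100},
  {"travel":[3.2,61.7,0],"roll":0.6,"fingers":100},
  {"travel":[3.2,61.7,0],"roll":0.6,"fingers":100},
  {"travel":[3.2,61.7,0],"roll":0.6,"fingers":100},
  {"travel":[3.2,61.7,0],"roll":0.6,"fingers":100},
])

```text
time_s: 8.1
tcp_pos: [0.487, 0.0795, 0.1312]
ee_rot: [[-1.0, 0.01, 0.004], [0.01, 1.0, 0.002], [-0.004, 0.002, -1.0]]
wrist_force: [1.3, -0.0, -0.4]
gripper_width: 1.001
```

```bash
python3 -c "
from h import *
go(.481,.195,.14,180-.6)"
```

```text
travel [ 0.71 11.54 -0.87] roll 0.04 at [0.487  0.0795 0.1312] yaw 179.44 F [ 1.3  -0.04 -0.37] w 1.001 t 8.1
```

arm_command([
  {"travel":[0.7,11.5,0],"roll":0,"fingers":100},
  {"travel":[0.7,11.5,0],"roll":0,"fingers":100},
  {"travel":[0.7,11.5,0],"roll":0,"fingers":100},
  {"travel":[0.7,11.5,3],"roll":0,"fingers":100},
  {"travel":[0.7,11.5,5],"roll":0,"fingers":100},
  {"travel":[0.7,11.5,5],"roll":0,"fingers":100},
  {"travel":[0.7,11.5,5],"roll":0,"fingers":100},
])

```text
time_s: 8.8
tcp_pos: [0.4816, 0.1921, 0.0804]
ee_rot: [[-1.0, 0.01, 0.001], [0.01, 1.0, 0.0], [-0.001, 0.0, -1.0]]
wrist_force: [0.8, 0.6, 0.6]
gripper_width: 1.003
```

```bash
python3 - <<'E'
from h import *
go(.481,.195,.019,180-.6)
p,d=capture("wrist");cv2.imwrite("pics/w3.png",p[:,:,::-1]);P=cloud("wrist",d)
blobs(P,d,.035,.05,(.3,.6),(.1,.3),100)
E
```

```text
travel [0.07 0.28 6.14] roll 0.02 at [0.4816 0.1921 0.0804] yaw 179.42 F [0.78 0.56 0.59] w 1.003 t 8.8
[213, 129, 101, 116, 11170] c [462. 195.] sz [60. 73.] ang 89.6 z [41. 42. 44.]
[218, 276, 90, 19, 1677] c [528. 195.] sz [60. 16.] ang 89.8 z [41. 42. 44.]
```

arm_command([
  {"travel":[0,0.3,2],"roll":-0.2,"fingers":100},
  {"travel":[0,0.3,5],"roll":-0.2,"fingers":100},
  {"travel":[0,0.3,6.1],"roll":-0.2,"fingers":100},
  {"travel":[0,0.3,6.1],"roll":-0.2,"fingers":50},
  {"travel":[0,0.3,6.1],"roll":-0.2,"fingers":50},
  {"travel":[0,0.3,6.1],"roll":-0.2,"fingers":50},
  {"travel":[0,0.3,6.1],"roll":-0.2,"fingers":50},
  {"travel":[0,0.3,6.1],"roll":-0.2,"fingers":50},
  {"travel":[0,0.3,6.1],"roll":-0.2,"fingers":50},
  {"travel":[0,0.3,6.1],"roll":-0.2,"fingers":50},
])

```text
time_s: 9.85
tcp_pos: [0.4816, 0.1957, 0.0196]
ee_rot: [[-1.0, 0.006, 0.001], [0.006, 1.0, 0.001], [-0.001, 0.001, -1.0]]
wrist_force: [-0.9, 0.0, 5.8]
gripper_width: 0.686
```

arm_command([
  {"travel":[0,0,0],"roll":0,"fingers":50},
  {"travel":[0,0,-2],"roll":0,"fingers":50},
  {"travel":[0,0,-5],"roll":0,"fingers":50},
  {"travel":[0,0,-7],"roll":0,"fingers":50},
  {"travel":[0,0,-8],"roll":0,"fingers":50},
  {"travel":[0,0,-8],"roll":0,"fingers":50},
  {"travel":[0,0,-8],"roll":0,"fingers":50},
  {"travel":[0,0,-8],"roll":0,"fingers":50},
])

```text
time_s: 10.65
tcp_pos: [0.4801, 0.1946, 0.097]
ee_rot: [[-1.0, 0.007, -0.003], [0.007, 1.0, -0.002], [0.003, -0.002, -1.0]]
wrist_force: [-0.5, -0.2, -4.7]
gripper_width: 0.688
```

```bash
cat >> h.py <<'E'
def feel(n=8):
    F=[];M=[]
    for i in range(n):
        capture("wrist");s=sense();F.append(s["wrist_force"]);M.append(s["moment"])
    print("F",np.mean(F,0).round(3),"M",np.mean(M,0).round(4),"sdM",np.std(M,0).round(3),"tcp",s["tcp_pos"].round(4),"w",round(s["gripper_width"],3),"t",round(s["time_s"],2))
E
python3 -c "
from h import *
feel()"
```

```text
F [-0.092  0.123 -3.508] M [-0.0119 -0.0134  0.0061] sdM [0.026 0.044 0.03 ] tcp [0.481  0.1953 0.0984] w 0.688 t 11.05
```

arm_command([
  {"travel":[-4,0,0],"roll":0,"fingers":50},
  {"travel":[-7.2,0,0],"roll":0,"fingers":50},
  {"travel":[-9.6,0,0],"roll":0,"fingers":50},
  {"travel":[-11.3,0,0],"roll":0,"fingers":50},
  {"travel":[-12.4,0,0],"roll":0,"fingers":50},
  {"travel":[-13,0,0],"roll":0,"fingers":50},
  {"travel":[-13.2,0,0],"roll":0,"fingers":50},
  {"travel":[-13.2,0,0],"roll":0,"fingers":50},
  {"travel":[-13.2,0,0],"roll":0,"fingers":50},
  {"travel":[-13.2,0,0],"roll":0,"fingers":50},
])

```text
time_s: 12.05
tcp_pos: [0.6125, 0.1946, 0.0988]
ee_rot: [[-1.0, 0.006, -0.0], [0.006, 1.0, 0.0], [0.0, 0.0, -1.0]]
wrist_force: [-0.4, -0.7, -3.6]
gripper_width: 0.687
```

```bash
python3 -c "
from h import *
feel()"
```

```text
F [-0.174 -0.225 -3.816] M [ 0.0047 -0.0238 -0.0089] sdM [0.03  0.023 0.018] tcp [0.613  0.1945 0.0986] w 0.687 t 12.45
```

arm_command([
  {"travel":[4,0,0],"roll":0,"fingers":50},
  {"travel":[7.2,0,0],"roll":0,"fingers":50},
  {"travel":[9.6,0,0],"roll":0,"fingers":50},
  {"travel":[11.3,0,0],"roll":0,"fingers":50},
  {"travel":[12.4,0,0],"roll":0,"fingers":50},
  {"travel":[13,0,0],"roll":0,"fingers":50},
  {"travel":[13.2,0,0],"roll":0,"fingers":50},
  {"travel":[13.2,0,0],"roll":0,"fingers":50},
  {"travel":[13.2,0,0],"roll":0,"fingers":50},
  {"travel":[13.2,0,0],"roll":0,"fingers":50},
])

```text
time_s: 13.45
tcp_pos: [0.4816, 0.1954, 0.0984]
ee_rot: [[-1.0, 0.007, 0.0], [0.007, 1.0, 0.0], [-0.0, 0.0, -1.0]]
wrist_force: [0.4, -0.4, -4.1]
gripper_width: 0.688
```

```bash
python3 -c "
from h import *
feel()"
```

```text
F [ 0.188  0.037 -3.752] M [ 0.0021 -0.0336 -0.0057] sdM [0.036 0.033 0.033] tcp [0.4811 0.1953 0.0985] w 0.685 t 13.85
```

Left case is quiet: the change in My is about 0.01 and its mass is about 0.38 kg. I'm setting it back down.

arm_command([
  {"travel":[0,0,2],"roll":0,"fingers":50},
  {"travel":[0,0,5],"roll":0,"fingers":50},
  {"travel":[0,0,7],"roll":0,"fingers":50},
  {"travel":[0,0,7.6],"roll":0,"fingers":50},
  {"travel":[0,0,7.8],"roll":0,"fingers":50},
  {"travel":[0,0,7.9],"roll":0,"fingers":50},
  {"travel":[0,0,7.9],"roll":0,"fingers":50},
  {"travel":[0,0,7.9],"roll":0,"fingers":100},
  {"travel":[0,0,7.9],"roll":0,"fingers":100},
  {"travel":[0,0,7.9],"roll":0,"fingers":100},
])

```text
time_s: 14.85
tcp_pos: [0.4817, 0.1958, 0.0205]
ee_rot: [[-1.0, 0.006, 0.002], [0.006, 1.0, 0.001], [-0.002, 0.001, -1.0]]
wrist_force: [-0.3, 0.2, 0.1]
gripper_width: 0.877
```

arm_command([
  {"travel":[0,0,0],"roll":0,"fingers":100},
  {"travel":[0,0,0],"roll":0,"fingers":100},
  {"travel":[0,0,-3],"roll":0,"fingers":100},
  {"travel":[0,0,-7],"roll":0,"fingers":100},
  {"travel":[0,0,-10],"roll":0,"fingers":100},
  {"travel":[0,0,-10],"roll":0,"fingers":100},
])

```text
time_s: 15.45
tcp_pos: [0.4836, 0.1971, 0.1242]
ee_rot: [[-1.0, 0.006, 0.008], [0.006, 1.0, 0.006], [-0.008, 0.006, -1.0]]
wrist_force: [-0.3, 1.2, 0.1]
gripper_width: 0.999
```

```bash
python3 - <<'E'
from h import *
p,d=capture("wrist");P=cloud("wrist",d)
blobs(P,d,.035,.05,(.3,.6),(.1,.3),100)
go(.488,.011,.12,180-5.2)
E
```

```text
[214, 122, 83, 123, 9708] c [472. 194.] sz [60. 96.] ang 89.6 z [38. 40. 41.]
travel [ -0.7  -18.51   0.12] roll 4.83 at [0.4821 0.1962 0.1218] yaw 179.63 F [-0.02 -1.33 -0.49] w 0.998 t 15.5
```

arm_command([
  {"travel":[-0.7,-18.5,0],"roll":4.8,"fingers":100},
  {"travel":[-0.7,-18.5,0],"roll":4.8,"fingers":100},
  {"travel":[-0.7,-18.5,0],"roll":4.8,"fingers":100},
  {"travel":[-0.7,-18.5,0],"roll":4.8,"fingers":100},
  {"travel":[-0.7,-18.5,0],"roll":4.8,"fingers":100},
  {"travel":[-0.7,-18.5,2],"roll":4.8,"fingers":100},
  {"travel":[-0.7,-18.5,4],"roll":4.8,"fingers":100},
  {"travel":[-0.7,-18.5,4],"roll":4.8,"fingers":100},
  {"travel":[-0.7,-18.5,4],"roll":4.8,"fingers":100},
])

```text
time_s: 16.4
tcp_pos: [0.4865, 0.0105, 0.079]
ee_rot: [[-0.996, 0.089, -0.002], [0.089, 0.996, -0.001], [0.002, -0.001, -1.0]]
wrist_force: [-0.4, 0.1, 0.7]
gripper_width: 1.0
```

```bash
python3 - <<'E'
from h import *
p,d=capture("wrist");P=cloud("wrist",d)
blobs(P,d,.035,.05,(.3,.6),(-.06,.08),100)
go(.488,.011,.019,180-5.2)
E
```

```text
[211, 138, 101, 107, 10307] c [470.  13.] sz [60. 67.] ang 84.8 z [41. 43. 44.]
[215, 276, 91, 28, 2412] c [535.   7.] sz [60. 22.] ang 84.4 z [42. 43. 44.]
travel [-0.08  0.04  6.07] roll 0.07 at [0.4871 0.0107 0.0797] yaw 174.87 F [0.12 0.26 0.33] w 0.995 t 16.45
```

arm_command([
  {"travel":[-0.3,0,2],"roll":0.2,"fingers":100},
  {"travel":[-0.3,0,5],"roll":0.2,"fingers":100},
  {"travel":[-0.3,0,6],"roll":0.2,"fingers":100},
  {"travel":[-0.3,0,6],"roll":0.2,"fingers":50},
  {"travel":[-0.3,0,6],"roll":0.2,"fingers":50},
  {"travel":[-0.3,0,6],"roll":0.2,"fingers":50},
  {"travel":[-0.3,0,6],"roll":0.2,"fingers":50},
  {"travel":[-0.3,0,6],"roll":0.2,"fingers":50},
  {"travel":[-0.3,0,6],"roll":0.2,"fingers":50},
  {"travel":[-0.3,0,6],"roll":0.2,"fingers":50},
])

```text
time_s: 17.45
tcp_pos: [0.4908, 0.0106, 0.0207]
ee_rot: [[-0.996, 0.093, 0.003], [0.093, 0.996, 0.001], [-0.002, 0.001, -1.0]]
wrist_force: [-1.1, 3.5, 6.9]
gripper_width: 0.684
```

arm_command([
  {"travel":[0,0,0],"roll":0,"fingers":50},
  {"travel":[0,0,-2],"roll":0,"fingers":50},
  {"travel":[0,0,-5],"roll":0,"fingers":50},
  {"travel":[0,0,-7],"roll":0,"fingers":50},
  {"travel":[0,0,-8],"roll":0,"fingers":50},
  {"travel":[0,0,-8],"roll":0,"fingers":50},
  {"travel":[0,0,-8],"roll":0,"fingers":50},
  {"travel":[0,0,-8],"roll":0,"fingers":50},
  {"travel":[0,0,-8],"roll":0,"fingers":50},
])

```text
time_s: 18.35
tcp_pos: [0.489, 0.0098, 0.0983]
ee_rot: [[-0.996, 0.094, -0.003], [0.094, 0.996, -0.001], [0.003, -0.001, -1.0]]
wrist_force: [0.2, -0.8, -4.7]
gripper_width: 0.69
```

```bash
python3 -c "
from h import *
feel()"
```

```text
F [ 0.123  0.074 -5.179] M [-0.0329 -0.0362  0.0022] sdM [0.024 0.025 0.032] tcp [0.4898 0.01   0.0995] w 0.687 t 18.75
```

arm_command([
  {"travel":[-4,0,0],"roll":0,"fingers":50},
  {"travel":[-7.2,0,0],"roll":0,"fingers":50},
  {"travel":[-9.6,0,0],"roll":0,"fingers":50},
  {"travel":[-11.3,0,0],"roll":0,"fingers":50},
  {"travel":[-12.4,0,0],"roll":0,"fingers":50},
  {"travel":[-13,0,0],"roll":0,"fingers":50},
  {"travel":[-13.2,0,0],"roll":0,"fingers":50},
  {"travel":[-13.2,0,0],"roll":0,"fingers":50},
  {"travel":[-13.2,0,0],"roll":0,"fingers":50},
  {"travel":[-13.2,0,0],"roll":0,"fingers":50},
])

```text
time_s: 19.75
tcp_pos: [0.6206, -0.0023, 0.0998]
ee_rot: [[-0.996, 0.093, -0.0], [0.093, 0.996, 0.0], [0.0, 0.0, -1.0]]
wrist_force: [0.4, -0.8, -4.7]
gripper_width: 0.689
```

```bash
python3 -c "
from h import *
feel()"
```

```text
F [-0.369 -0.102 -5.258] M [-0.0383 -0.062  -0.0048] sdM [0.025 0.034 0.038] tcp [ 0.6212 -0.0023  0.0996] w 0.685 t 20.15
```

arm_command([
  {"travel":[4,0,0],"roll":0,"fingers":50},
  {"travel":[7.2,0,0],"roll":0,"fingers":50},
  {"travel":[9.6,0,0],"roll":0,"fingers":50},
  {"travel":[11.3,0,0],"roll":0,"fingers":50},
  {"travel":[12.4,0,0],"roll":0,"fingers":50},
  {"travel":[13,0,0],"roll":0,"fingers":50},
  {"travel":[13.2,0,0],"roll":0,"fingers":50},
  {"travel":[13.2,0,0],"roll":0,"fingers":50},
  {"travel":[13.2,0,0],"roll":0,"fingers":50},
  {"travel":[13.2,0,0],"roll":0,"fingers":50},
])

```text
time_s: 21.15
tcp_pos: [0.4905, 0.0101, 0.0995]
ee_rot: [[-0.996, 0.094, 0.0], [0.094, 0.996, 0.0], [-0.0, 0.0, -1.0]]
wrist_force: [0.2, 0.4, -5.1]
gripper_width: 0.683
```

```bash
python3 -c "
from h import *
feel()"
```

```text
F [ 0.179  0.021 -5.507] M [-0.022   0.0063 -0.003 ] sdM [0.034 0.03  0.023] tcp [0.4898 0.01   0.0995] w 0.69 t 21.55
```

The middle case rattles: My moves by 0.068 with the expected sign, and it weighs about 0.53 kg. I'm setting it down and moving to the right case.

arm_command([
  {"travel":[0,0,2],"roll":0,"fingers":50},
  {"travel":[0,0,5],"roll":0,"fingers":50},
  {"travel":[0,0,7],"roll":0,"fingers":50},
  {"travel":[0,0,7.6],"roll":0,"fingers":50},
  {"travel":[0,0,7.8],"roll":0,"fingers":50},
  {"travel":[0,0,7.9],"roll":0,"fingers":50},
  {"travel":[0,0,7.9],"roll":0,"fingers":50},
  {"travel":[0,0,7.9],"roll":0,"fingers":100},
  {"travel":[0,0,7.9],"roll":0,"fingers":100},
  {"travel":[0,0,7.9],"roll":0,"fingers":100},
])

```text
time_s: 22.55
tcp_pos: [0.4908, 0.0103, 0.0216]
ee_rot: [[-0.996, 0.093, 0.003], [0.093, 0.996, 0.001], [-0.003, 0.001, -1.0]]
wrist_force: [-0.4, -0.0, -0.4]
gripper_width: 0.876
```

arm_command([
  {"travel":[0,0,0],"roll":0,"fingers":100},
  {"travel":[0,0,0],"roll":0,"fingers":100},
  {"travel":[0,0,-3],"roll":0,"fingers":100},
  {"travel":[0,0,-7],"roll":0,"fingers":100},
  {"travel":[0,0,-10],"roll":0,"fingers":100},
  {"travel":[0,0,-10],"roll":0,"fingers":100},
])

```text
time_s: 23.15
tcp_pos: [0.4928, 0.0108, 0.125]
ee_rot: [[-0.996, 0.093, 0.01], [0.093, 0.996, 0.002], [-0.009, 0.003, -1.0]]
wrist_force: [-0.2, -0.7, 0.2]
gripper_width: 1.0
```

```bash
python3 - <<'E'
from h import *
p,d=capture("wrist");P=cloud("wrist",d)
blobs(P,d,.034,.05,(.3,.6),(-.06,.08),100)
go(.482,-.178,.12,180-5.8)
E
```

```text
[216, 123, 82, 122, 9582] c [481.  10.] sz [60. 95.] ang 84.5 z [38. 40. 41.]
travel [ -0.85 -18.85   0.23] roll 0.43 at [0.4911 0.0105 0.1227] yaw 174.63 F [-0.89 -0.42 -0.23] w 1.002 t 23.2
```

arm_command([
  {"travel":[-0.9,-18.9,0],"roll":0.4,"fingers":100},
  {"travel":[-0.9,-18.9,0],"roll":0.4,"fingers":100},
  {"travel":[-0.9,-18.9,0],"roll":0.4,"fingers":100},
  {"travel":[-0.9,-18.9,0],"roll":0.4,"fingers":100},
  {"travel":[-0.9,-18.9,0],"roll":0.4,"fingers":100},
  {"travel":[-0.9,-18.9,2],"roll":0.4,"fingers":100},
  {"travel":[-0.9,-18.9,4],"roll":0.4,"fingers":100},
  {"travel":[-0.9,-18.9,4],"roll":0.4,"fingers":100},
  {"travel":[-0.9,-18.9,4],"roll":0.4,"fingers":100},
])

```text
time_s: 24.1
tcp_pos: [0.4807, -0.1786, 0.08]
ee_rot: [[-0.995, 0.1, -0.002], [0.1, 0.995, -0.0], [0.002, -0.0, -1.0]]
wrist_force: [0.7, 0.1, -0.4]
gripper_width: 1.001
```

```bash
python3 - <<'E'
from h import *
p,d=capture("wrist");P=cloud("wrist",d)
blobs(P,d,.035,.05,(.3,.6),(-.26,-.1),100)
go(.484,-.178,.019,180-5.8)
E
```

```text
[209, 134, 100, 111, 10653] c [ 463. -177.] sz [60. 70.] ang 83.8 z [41. 43. 44.]
[213, 276, 90, 24, 2099] c [ 528. -184.] sz [60. 19.] ang 83.7 z [42. 43. 44.]
travel [-0.25  0.1   6.17] roll 0.08 at [ 0.4814 -0.1787  0.0807] yaw 174.28 F [1.31 0.96 0.47] w 1.001 t 24.15
```

arm_command([
  {"travel":[-0.2,0,2],"roll":0.4,"fingers":100},
  {"travel":[-0.2,0,5],"roll":0.4,"fingers":100},
  {"travel":[-0.2,0,6.1],"roll":0.4,"fingers":100},
  {"travel":[-0.2,0,6.1],"roll":0.4,"fingers":50},
  {"travel":[-0.2,0,6.1],"roll":0.4,"fingers":50},
  {"travel":[-0.2,0,6.1],"roll":0.4,"fingers":50},
  {"travel":[-0.2,0,6.1],"roll":0.4,"fingers":50},
  {"travel":[-0.2,0,6.1],"roll":0.4,"fingers":50},
  {"travel":[-0.2,0,6.1],"roll":0.4,"fingers":50},
  {"travel":[-0.2,0,6.1],"roll":0.4,"fingers":50},
])

```text
time_s: 25.15
tcp_pos: [0.4838, -0.1792, 0.0206]
ee_rot: [[-0.994, 0.107, 0.002], [0.107, 0.994, -0.0], [-0.002, 0.0, -1.0]]
wrist_force: [-0.1, 2.1, 6.5]
gripper_width: 0.689
```

arm_command([
  {"travel":[0,0,0],"roll":0,"fingers":50},
  {"travel":[0,0,-2],"roll":0,"fingers":50},
  {"travel":[0,0,-5],"roll":0,"fingers":50},
  {"travel":[0,0,-7],"roll":0,"fingers":50},
  {"travel":[0,0,-8],"roll":0,"fingers":50},
  {"travel":[0,0,-8],"roll":0,"fingers":50},
  {"travel":[0,0,-8],"roll":0,"fingers":50},
  {"travel":[0,0,-8],"roll":0,"fingers":50},
  {"travel":[0,0,-8],"roll":0,"fingers":50},
])

```text
time_s: 26.05
tcp_pos: [0.4823, -0.1791, 0.0983]
ee_rot: [[-0.994, 0.108, -0.003], [0.108, 0.994, 0.0], [0.003, -0.0, -1.0]]
wrist_force: [-0.0, 0.1, -3.0]
gripper_width: 0.685
```

arm_command([
  {"travel":[-4,0,0],"roll":0,"fingers":50},
  {"travel":[-7.2,0,0],"roll":0,"fingers":50},
  {"travel":[-9.6,0,0],"roll":0,"fingers":50},
  {"travel":[-11.3,0,0],"roll":0,"fingers":50},
  {"travel":[-12.4,0,0],"roll":0,"fingers":50},
  {"travel":[-13,0,0],"roll":0,"fingers":50},
  {"travel":[-13.2,0,0],"roll":0,"fingers":50},
  {"travel":[-13.2,0,0],"roll":0,"fingers":50},
  {"travel":[-13.2,0,0],"roll":0,"fingers":50},
  {"travel":[-13.2,0,0],"roll":0,"fingers":50},
])

```text
time_s: 27.05
tcp_pos: [0.6137, -0.1934, 0.0998]
ee_rot: [[-0.994, 0.108, -0.0], [0.108, 0.994, 0.0], [0.0, 0.0, -1.0]]
wrist_force: [-0.3, 0.4, -1.3]
gripper_width: 0.684
```

```bash
python3 -c "
from h import *
feel()"
```

```text
F [-0.05  -0.054 -2.468] M [-0.0247 -0.0346 -0.0138] sdM [0.029 0.029 0.026] tcp [ 0.6143 -0.1934  0.0996] w 0.687 t 27.45
```

arm_command([
  {"travel":[4,0,0],"roll":0,"fingers":50},
  {"travel":[7.2,0,0],"roll":0,"fingers":50},
  {"travel":[9.6,0,0],"roll":0,"fingers":50},
  {"travel":[11.3,0,0],"roll":0,"fingers":50},
  {"travel":[12.4,0,0],"roll":0,"fingers":50},
  {"travel":[13,0,0],"roll":0,"fingers":50},
  {"travel":[13.2,0,0],"roll":0,"fingers":50},
  {"travel":[13.2,0,0],"roll":0,"fingers":50},
  {"travel":[13.2,0,0],"roll":0,"fingers":50},
  {"travel":[13.2,0,0],"roll":0,"fingers":50},
])

```text
time_s: 28.45
tcp_pos: [0.4837, -0.1793, 0.0995]
ee_rot: [[-0.994, 0.107, 0.0], [0.107, 0.994, -0.0], [-0.0, -0.0, -1.0]]
wrist_force: [0.7, -0.0, -1.9]
gripper_width: 0.687
```

```bash
python3 -c "
from h import *
feel()"
```

```text
F [-0.032  0.037 -2.165] M [-0.0216 -0.0131 -0.0062] sdM [0.025 0.026 0.015] tcp [ 0.4831 -0.1792  0.0995] w 0.685 t 28.85
```

The right case is quiet (about 0.24 kg), so the middle one is the rattler. I'm setting this one down and going back for it.

arm_command([
  {"travel":[0,0,2],"roll":0,"fingers":50},
  {"travel":[0,0,5],"roll":0,"fingers":50},
  {"travel":[0,0,7],"roll":0,"fingers":50},
  {"travel":[0,0,7.6],"roll":0,"fingers":50},
  {"travel":[0,0,7.8],"roll":0,"fingers":50},
  {"travel":[0,0,7.9],"roll":0,"fingers":50},
  {"travel":[0,0,7.9],"roll":0,"fingers":50},
  {"travel":[0,0,7.9],"roll":0,"fingers":100},
  {"travel":[0,0,7.9],"roll":0,"fingers":100},
  {"travel":[0,0,7.9],"roll":0,"fingers":100},
])

```text
time_s: 29.85
tcp_pos: [0.4837, -0.1793, 0.0213]
ee_rot: [[-0.994, 0.107, 0.002], [0.107, 0.994, -0.0], [-0.002, -0.0, -1.0]]
wrist_force: [0.4, -0.5, 0.0]
gripper_width: 0.878
```

arm_command([
  {"travel":[0,0,0],"roll":0,"fingers":100},
  {"travel":[0,0,0],"roll":0,"fingers":100},
  {"travel":[0,0,-3],"roll":0,"fingers":100},
  {"travel":[0,0,-7],"roll":0,"fingers":100},
  {"travel":[0,0,-10],"roll":0,"fingers":100},
  {"travel":[0,0,-10],"roll":0,"fingers":100},
])

```text
time_s: 30.45
tcp_pos: [0.4861, -0.1797, 0.1251]
ee_rot: [[-0.994, 0.106, 0.01], [0.106, 0.994, -0.002], [-0.01, -0.0, -1.0]]
wrist_force: [0.6, 0.3, 0.0]
gripper_width: 1.002
```

```bash
python3 - <<'E'
from h import *
p,d=capture("wrist");P=cloud("wrist",d)
blobs(P,d,.034,.05,(.3,.6),(-.26,-.1),100)
go(.490,.0105,.12,180-5.4)
E
```

```text
[217, 121, 83, 124, 9735] c [ 474. -178.] sz [60. 97.] ang 83.8 z [38. 40. 41.]
travel [ 1.49 18.93  0.28] roll -0.77 at [ 0.4844 -0.1793  0.1228] yaw 173.83 F [-0.16 -0.11  0.3 ] w 0.997 t 30.5
```

arm_command([
  {"travel":[1.5,18.9,0],"roll":-0.8,"fingers":100},
  {"travel":[1.5,18.9,0],"roll":-0.8,"fingers":100},
  {"travel":[1.5,18.9,0],"roll":-0.8,"fingers":100},
  {"travel":[1.5,18.9,0],"roll":-0.8,"fingers":100},
  {"travel":[1.5,18.9,0],"roll":-0.8,"fingers":100},
  {"travel":[1.5,18.9,2],"roll":-0.8,"fingers":100},
  {"travel":[1.5,18.9,4],"roll":-0.8,"fingers":100},
  {"travel":[1.5,18.9,4],"roll":-0.8,"fingers":100},
  {"travel":[1.5,18.9,4],"roll":-0.8,"fingers":100},
])

```text
time_s: 31.4
tcp_pos: [0.488, 0.0096, 0.08]
ee_rot: [[-0.996, 0.094, -0.002], [0.094, 0.996, -0.001], [0.002, -0.001, -1.0]]
wrist_force: [0.6, -0.1, 0.3]
gripper_width: 0.998
```

```bash
python3 - <<'E'
from h import *
p,d=capture("wrist");P=cloud("wrist",d)
blobs(P,d,.035,.05,(.3,.6),(-.06,.08),100)
go(.490,.0105,.019,180-5.4)
E
```

```text
[209, 136, 101, 109, 10514] c [471.  12.] sz [60. 69.] ang 84.5 z [41. 43. 44.]
[214, 276, 91, 25, 2208] c [536.   6.] sz [60. 20.] ang 84.4 z [42. 43. 44.]
travel [-0.13  0.08  6.17] roll 0.0 at [0.4886 0.0098 0.0807] yaw 174.6 F [-0.03  0.31  0.02] w 0.998 t 31.45
```

arm_command([
  {"travel":[-0.1,0.1,2],"roll":0,"fingers":100},
  {"travel":[-0.1,0.1,5],"roll":0,"fingers":100},
  {"travel":[-0.1,0.1,6.1],"roll":0,"fingers":100},
  {"travel":[-0.1,0.1,6.1],"roll":0,"fingers":50},
  {"travel":[-0.1,0.1,6.1],"roll":0,"fingers":50},
  {"travel":[-0.1,0.1,6.1],"roll":0,"fingers":50},
  {"travel":[-0.1,0.1,6.1],"roll":0,"fingers":50},
  {"travel":[-0.1,0.1,6.1],"roll":0,"fingers":50},
  {"travel":[-0.1,0.1,6.1],"roll":0,"fingers":50},
  {"travel":[-0.1,0.1,6.1],"roll":0,"fingers":50},
])

```text
time_s: 32.45
tcp_pos: [0.4901, 0.0112, 0.0206]
ee_rot: [[-0.996, 0.093, 0.002], [0.093, 0.996, 0.0], [-0.001, 0.0, -1.0]]
wrist_force: [-1.1, -1.2, 7.0]
gripper_width: 0.688
```

arm_command([
  {"travel":[0,0,0],"roll":0,"fingers":50},
  {"travel":[0,0,-2],"roll":0,"fingers":50},
  {"travel":[0,0,-5],"roll":0,"fingers":50},
  {"travel":[0,0,-8],"roll":0,"fingers":50},
  {"travel":[0,0,-11],"roll":0,"fingers":50},
  {"travel":[0,0,-14],"roll":0,"fingers":50},
  {"travel":[0,0,-16],"roll":0,"fingers":50},
  {"travel":[0,0,-17],"roll":0,"fingers":50},
  {"travel":[0,0,-17],"roll":0,"fingers":50},
  {"travel":[0,0,-17],"roll":0,"fingers":50},
])

```text
time_s: 33.45
tcp_pos: [0.4883, 0.0111, 0.1879]
ee_rot: [[-0.996, 0.094, -0.003], [0.094, 0.996, -0.0], [0.003, -0.0, -1.0]]
wrist_force: [0.0, 0.2, -5.3]
gripper_width: 0.687
```

arm_command([
  {"travel":[-1,0,0],"roll":0,"fingers":50},
  {"travel":[-3,0,0],"roll":0,"fingers":50},
  {"travel":[-6,0,0],"roll":0,"fingers":50},
  {"travel":[-10,0,0],"roll":0,"fingers":50},
  {"travel":[-14,0,0],"roll":0,"fingers":50},
  {"travel":[-18,0,0],"roll":0,"fingers":50},
  {"travel":[-21,0,0],"roll":0,"fingers":50},
  {"travel":[-23,0,0],"roll":0,"fingers":50},
  {"travel":[-24,0,0],"roll":0,"fingers":50},
  {"travel":[-24,0,0],"roll":0,"fingers":50},
])

```text
time_s: 34.45
tcp_pos: [0.7295, -0.0118, 0.1856]
ee_rot: [[-0.996, 0.095, -0.004], [0.095, 0.996, -0.001], [0.004, -0.001, -1.0]]
wrist_force: [0.2, -0.3, -5.6]
gripper_width: 0.688
```

arm_command([
  {"travel":[0,0,0],"roll":0,"fingers":50},
  {"travel":[0,0,0],"roll":0,"fingers":50},
  {"travel":[0,0,0],"roll":0,"fingers":50},
  {"travel":[0,0,0],"roll":0,"fingers":50},
  {"travel":[0,0,0],"roll":0,"fingers":50},
])

```text
time_s: 34.95
tcp_pos: [0.7283, -0.0112, 0.1901]
ee_rot: [[-0.996, 0.093, 0.001], [0.093, 0.996, 0.0], [-0.001, 0.0, -1.0]]
wrist_force: [0.1, -0.1, -4.7]
gripper_width: 0.683
```

```bash
python3 - <<'E'
from h import *
feel(4)
for n in ("top","side"):
    p,d=capture(n);cv2.imwrite(f"pics/{n}9.png",p[:,:,::-1]);P=cloud(n,d)
    if n=="top":
        blobs(P,d,.032,.06,(.3,.9),(-.3,.5));blobs(P,d,.012,.25,(.3,.6),(-.15,.15),25)
        m=cut_out("top","mat")[0]["mask"];q=P[m&(P[...,2]<.01)]
        print(cv2.minAreaRect((q[:,:2]*1000).astype(np.float32)))
E
```

```text
F [-0.247 -0.021 -5.16 ] M [-0.0361  0.0209  0.0091] sdM [0.036 0.012 0.024] tcp [ 0.7284 -0.0112  0.1897] w 0.69 t 35.15
[299, 102, 33, 8, 159] c [ 821. -188.] sz [ 20. 102.] ang 1.4 z [34. 48. 58.]
[269, 117, 48, 23, 487] c [ 753. -117.] sz [ 71. 144.] ang 0.9 z [32. 34. 41.]
[160, 124, 12, 17, 177] c [734. 268.] sz [52. 34.] ang 0.4 z [40. 44. 49.]
[303, 197, 24, 39, 764] c [ 480. -178.] sz [ 61. 111.] ang 83.9 z [38. 43. 47.]
[176, 209, 6, 27, 83] c [461. 222.] sz [76. 16.] ang 7.2 z [40. 43. 47.]
[276, 202, 10, 10, 79] c [512. -78.] sz [27. 27.] ang 63.0 z [18. 25. 29.]
[303, 213, 4, 22, 57] c [ 459. -149.] sz [ 7. 62.] ang 84.4 z [15. 39. 45.]
((506.8414611816406, 9.325592041015625), (582.5315551757812, 303.8077392578125), 89.27558135986328)
```

View pics/top9.png

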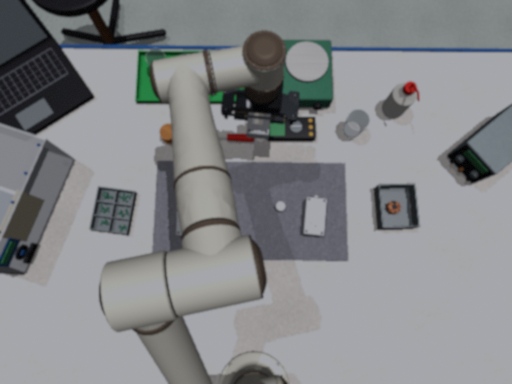

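View pics/side9.png

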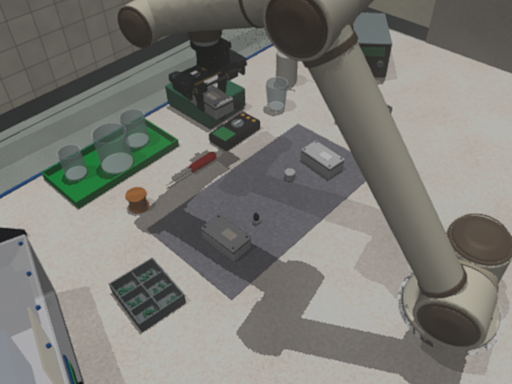

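In the top view the transformer is in the reject box at px (393,207) and the right case stands at (315,216). In the side view both quiet cases stand on the mat at (227,237) and (322,157), and the plug (256,217) and tin (290,175) are in place. The middle case is held beyond the far edge at x 0.728, past the edge at about 0.66. I'm handing in.

```bash
python3 -c "
from station import *
print(finish_job())"
```

```text
the job is handed in; nothing more can be done
None
```

The job is handed in: the burnt transformer is in the reject box and the rattling case, the **middle** one, is being presented. `finish_job()` gives no verdict, so the results below are my own checks.

| Case | Change in moment about world y between strokes (N m) | Mass (kg) | Result |
|---|---|---|---|
| Left | about 0.01 | 0.38 | quiet |
| Middle | 0.068 | 0.53 | rattles |
| Right | about 0.02 | 0.24 | quiet |

- **Shake test:** I lifted each case, shook it and stood it back on the mat, working left to right. The middle case's moment moved the way a part sliding from end to end should. The changes on the other two are within averaging noise.
- **Held case:** it hangs straight ahead at x 0.728, y -0.011. That is about 7 cm beyond the mat's far edge, with its underside roughly 17 cm up, level and still. The grip reads the case's 60 mm width.
- **Rest of the bench:** the last pictures show the transformer in the box, both quiet cases upright on the mat, and the plug and tin in place. The other bystanders that showed looked unmoved, though the arm hid part of that area.
- **Time:** about 35 s of the 72 s allowed. No check failed or disagreed.

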